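# Nudge the fixture plate onto its locating pins

### The arm

A 6-joint arm with a two-finger parallel gripper is mounted at the origin on the work surface; the furniture and walls round the work are solid. World frame = base frame: x ahead of the robot, y to its left, z up, the work surface at z = 0. Lengths are in m, angles in rad, forces in N, time in s.
With the tool pointing down it reaches from about 0.35 to 0.975 m from the base axis. Payload 4.9 kg.
Tool frame: the origin (TCP) lies at the very end of the fingers, on their centre line; the grasp point (between the pads) lies 19 mm behind it; x points along the fingers, y is the direction in which the jaws open and shut, and the axes are right-handed (so a half turn about x gives the same grasp; the last joint's range is limited). The gripper opens to 85 mm and grips with 20 to 120 N. Pads are 22 mm wide; open, the fingers measure 114 mm over their backs; the gripper's body (76 mm by 85 mm) begins 54 mm behind the grasp point. The pads swing forward as they close: fully open they stand 13 mm farther back than shut.
Start: joints at [-1.415, 0.053, 1.613, -0, 1.476, -0.119], TCP at [0.17, -0.602, 0.231] pointing down, gripper open.
Joint ranges: [-3.01, 3.01], [-1.01, 2.22], [0.06, 2.58], [-1.02, 4.17], [0.09, 2.62], [-3.14, 3.14]. Speed limits (rad/s): [2.57, 2.57, 3.14, 3.14, 3.14, 3.14].

### API

Orientations are given as a rotation vector (axis times angle).
In Python, from station import ctrl, get_image, calibration, finish_job, search_frame, cut_out, mark_of gives the robot as it stands. The module is installed in compiled form; this text tells all that it offers.
- The arm moves only by the tool arm_command, never from a script. Its argument "plan" is a list that holds one entry, the list of rows, each a list of 7 numbers: the shift along the tool's x, y, z in m, then the turn, a rotation vector about the tool's x, y, z in degrees, then the finger opening in m, from 0 to 0.0854. A call has 1 to 20 rows; each row shifts and turns the pose as measured when the row begins, along the tool's axes as they then stand; what a row does not reach is not made up. A row lasts 1/12 s, in which the tool goes at most 41.7 mm and 7.16 degrees, less where a joint would pass 70% of its speed; a pose out of reach is approached as far as the arm can. A call with a gripper value outside its range is refused whole. The fingers move at their own pace and stop on an object; "squeeze" is the grip in N (left out, the last holds). Time passes only in rows, so rows that do not move let the fingers close. It gives the time, the measured TCP pose, the force and the opening at its end, in the units of the state.
- ctrl.get_obs(): the state, without advancing time (a new reading comes with each control period).
- get_image(name): name is "scene" or "top"; returns the picture (400x640x3 uint8, red, green, blue); there is no depth.
- calibration(name): a dict with "fx", "fy", "cx", "cy" (pixels), "cam_to_world" (4x4, takes a point from camera to world coordinates). Camera axes: x right, y down, z forward; pixel columns grow to the right and rows downward; lengths in m; the calibration is good to about 2 mm. A picture is of the moment at which its call begins. calibration takes no time and is no camera call.
- finish_job(): hands the job in, once; it reports no verdict.
Trained networks look in the newest picture that a camera, given by its name, has taken for a name from the list of things; names that differ only in an ending like _2 or _b are one class to them, and where a whole thing is asked for, a point or a joint stands for the part that bears it (a point fixed in the world has none). Each returns a list of dicts, best first, with "conf" (0 to 1); they miss things now and then, are a little off and sometimes report something else, mostly with a low value. They report only what shows in the picture. A call takes as long as a camera call.
- search_frame(camera, thing): "at" ([x, y, z] in m, in the coordinates of the camera as it stood for that picture, good to about 4 mm: the middle of the surface that is visible of it).
- cut_out(camera, thing): "mask" (400x640 bool, what is visible of it).
- mark_of(camera, thing): "at" ([x, y, z] in m, in the coordinates of the camera as it stood for that picture, good to about 4 mm: a listed point, or the origin of a listed thing).
The state is a dict: "t": time; "q": joint angles; "dq": joint speeds; "effort": joint torques, N m; "tool_pos": TCP position; "tool_rot": TCP orientation; "contact_force": force on the tool from outside, world axes, zero at the start; "wrist_torque": the same for the moment, N m; "opening": finger opening in m.
Only numpy, scipy, OpenCV 4.12 (cv2) and the standard library are available. Lean on these libraries where they do the work, as an engineer would, in place of code of your own. Each camera call takes 0.05 s, during which the arm holds its last target. There are 200 camera calls.

### The job

The aluminium fixture plate is lying tilted on top of the two locating pins of the steel base. Nudge it with the fingertips, back against the stop rail and sideways along it, until both of its round holes drop over the pins and it lies flat on the base, then take the fingers away. Only push it, do not lift it, and leave the insert, the parallel and the bush beside it where they stand.

Things in the scene. Friction and masses are not known exactly. Their poses are not given: they have to be found in the camera images.
- base: Fixed dark steel base, 130 (x) x 214 (y) x 15 mm, level on the bench, yaw -0.2 to 0.35 rad; origin under its middle at bench height, z up, top face at z = 15 mm. A bright steel stop rail stands along its far long edge: parallel to base y, 200 mm long, 14 thick, 22 high above the top face (screw heads 4 more), near face at base x = +46.5 mm. Two small flat plugs in the top face mean nothing.
- pin_left (a point): Tip of the left (+y) of two fixed upright locating pins on the base: diameter 9 mm, 8 mm high above the base's top face, bullet-nosed. In the base's frame the pins stand at x = +27 mm, y = +42 and -42 mm. The plate hides them.
- pin_right (a point): Tip of the right (-y) locating pin, 84 mm from the other.
- plate: Loose aluminium plate, 90 (x) x 150 (y) x 12 mm, 0.2 to 0.4 kg; origin at the centre of its underside, z up. It starts on both pin tips with its front (-x) long edge down on the base (tilted 6 degrees), 4 to 12 mm too near the robot, 13 to 28 mm too far left or right along the rail, turned up to 6 degrees. Seated, its axes agree with the base's and its origin is at base (0, 0, 15 mm).
- hole_left (a point): Centre, at the underside, of the plate's left (+y) round hole. Both holes go through, diameter 12 mm (1.5 mm play round the pins, 1.5 mm to the rail), at plate x = +27, y = +42 and -42 mm. Slid along the rail, the plate drops 8 mm at its far edge by its own weight when the holes meet the pins.
- hole_right (a point): Centre of the plate's right (-y) round hole, at the plate's underside.
- window (a point): Centre, half-way up, of the rectangular window through the middle of the plate, 48 (x) x 52 (y) mm: plate x from -32 to +16 mm, y from -26 to +26 mm, walls 12 mm high. Shut fingertips can go down into it, to just above the base, and push on its walls from inside; or push on the plate's outer edges. Screw heads on the plate stand 1.4 mm proud.
- insert: Bystander: small stepped aluminium insert, 36 x 36 x 36 mm, loose on the bench off the left (+y) end of the base; origin under its middle. Not to be moved.
- parallel: Bystander: ground steel parallel, bar 91 x 12 x 21 mm, loose on the bench off the right (-y) end of the base, its length roughly along that end; origin under its middle. Not to be moved.
- bush: Bystander: ground steel guide bush, an upright cylinder 36 mm across and 84 mm high, loose on the bench to the left and back of the base; origin under its middle. Not to be moved.

How it is judged:
By the outcome, as a careful person would: the job done as asked, in the order asked, and still so for the second after the job is handed in, with the robot touching nothing.
It also fails if it takes over 51 s, if anything falls off the work surface, if the arm or the gripper's body presses on something with over 40 N, if the wrist force passes 120 N, or if a joint passes its speed limit or range.

## Working session

There is one attempt and no reset: what is moved stays moved. The work goes in short steps, Python scripts to look and compute and a tool call to move; the robot and the scene stay as the last step left them, time stands still between calls to the robot, and variables do not carry over. Pictures are saved under pics/ and viewed, about 8 in all and at most 12, crops included, and the job is handed in when it is done.

Besides the shell and the picture viewer there is one more tool, called after ">>>" as name(argument=value, ...) on one line, values as JSON. arm_command: Moves the arm, as the interface text tells. Its arguments: {"type":"object","properties":{"plan":{"type":"array","items":{"type":"array","items":{"type":"array","items":{"type":"number"}}}},"squeeze":{"type":"number"}},"required":["plan"]}

```bash
mkdir -p pics; cat > h.py <<'E'
from station import *
import numpy as np, cv2
from scipy.spatial.transform import Rotation as R
def W(cam,p):
    T=np.array(calibration(cam)["cam_to_world"]); return T[:3,:3]@np.array(p)+T[:3,3]
def P(cam,p):
    c=calibration(cam);T=np.linalg.inv(np.array(c["cam_to_world"]));q=T[:3,:3]@np.array(p)+T[:3,3]
    return np.array([c["fx"]*q[0]/q[2]+c["cx"],c["fy"]*q[1]/q[2]+c["cy"]])
def ray(cam,uv,z):
    c=calibration(cam);T=np.array(c["cam_to_world"]);d=T[:3,:3]@np.array([(uv[0]-c["cx"])/c["fx"],(uv[1]-c["cy"])/c["fy"],1])
    return T[:3,3]+d*(z-T[2,3])/d[2]
def snap(cam,name):
    im=get_image(cam); cv2.imwrite(f"pics/{name}.png",im[:,:,::-1]); return im
E
python3 - <<'E'
from h import *
np.set_printoptions(precision=4,suppress=True)
a=snap("scene","s0");b=snap("top","t0")
cv2.imwrite("pics/both0.png",np.hstack([a,b])[:,:,::-1])
for c in("top","scene"):
    print(c,np.array(calibration(c)["cam_to_world"])[:3,3],calibration(c)["fx"])
    for n in("base","plate","hole_left","hole_right","window","insert","parallel","bush"):
        print(n,[(W(c,r["at"]),round(r["conf"],2)) for r in mark_of(c,n)[:2]])
o=ctrl.get_obs();print(o["t"],o["tool_pos"],R.from_rotvec(o["tool_rot"]).as_matrix())
E
```

```text
top [0.416  0.3103 0.9183] 380.71442844157775
base [(array([0.4734, 0.2589, 0.0036]), 0.97)]
plate [(array([0.4655, 0.2774, 0.0207]), 0.87)]
hole_left [(array([0.4859, 0.3248, 0.0191]), 0.6)]
hole_right [(array([0.4885, 0.2397, 0.0168]), 0.91), (array([0.4552, 0.3999, 0.0026]), 0.62)]
window [(array([0.4528, 0.2786, 0.0226]), 0.8)]
insert [(array([0.4545, 0.401 , 0.0023]), 0.62)]
parallel [(array([ 0.4755,  0.1293, -0.0043]), 0.56)]
bush [(array([ 0.4493,  0.4951, -0.002 ]), 0.61)]
scene [0.134  0.906  0.5842] 497.65537788656246
base [(array([0.4708, 0.2612, 0.0033]), 0.6)]
plate [(array([0.4573, 0.2778, 0.022 ]), 0.61)]
hole_left [(array([0.4825, 0.3207, 0.0221]), 0.7)]
hole_right [(array([0.4917, 0.2329, 0.0243]), 0.74), (array([0.4538, 0.2777, 0.0204]), 0.48)]
window [(array([0.4555, 0.2769, 0.0229]), 0.55)]
insert [(array([ 0.4516,  0.402 , -0.0022]), 0.87)]
parallel [(array([ 0.4721,  0.128 , -0.0017]), 0.67)]
bush [(array([0.4509, 0.4941, 0.0009]), 0.97)]
0.9 [ 0.1696 -0.6015  0.2313] [[ 0.0001  0.2713 -0.9625]
 [-0.     -0.9625 -0.2713]
 [-1.      0.0001 -0.    ]]
```

View pics/t0.png

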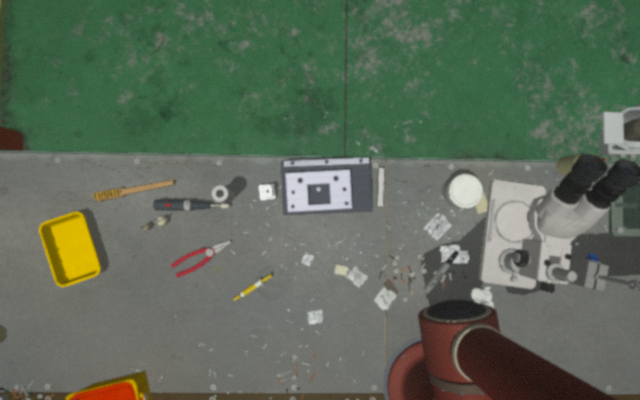

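View pics/s0.png

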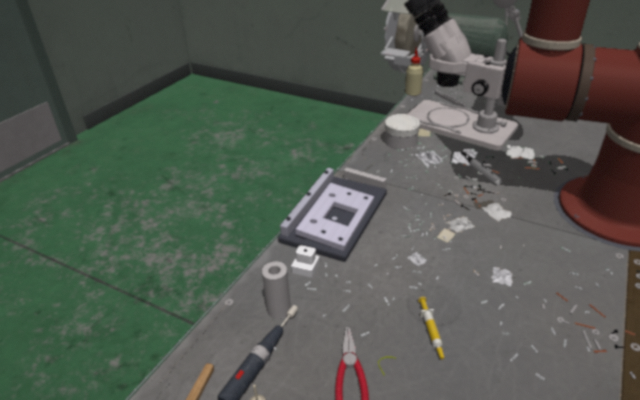

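The top view shows the plate (about px 285–355, 165–212) on the base, tilted and shifted to the left. The rail is along the top edge, the insert is at (266,191), the parallel at (381,187) and the bush at (220,192). The microscope, around (520,230), stands between the arm and the work, so I'll travel high.

```bash
python3 - <<'E'
from h import *
np.set_printoptions(precision=4,suppress=True)
im=get_image("top"); 
for n in("plate","base"):
    r=cut_out("top",n)
    if r:
        m=r[0]["mask"].astype(np.uint8);c=max(cv2.findContours(m,0,2)[0],key=cv2.contourArea)
        print(n,r[0]["conf"],[ (p,ray("top",p,.022)) for p in cv2.boxPoints(cv2.minAreaRect(c))])
        cv2.imwrite(f"pics/m_{n}.png",m*255)
cv2.imwrite("pics/c0.png",cv2.resize(im[145:225,255:395,::-1],None,fx=5.6,fy=5.6,interpolation=cv2.INTER_CUBIC))
E
```

```text
plate 0.91 [(array([285.2921, 173.1046], dtype=float32), array([0.4996, 0.3564, 0.022 ])), (array([349.3987, 169.1797], dtype=float32), array([0.5116, 0.2049, 0.022 ])), (array([351.795 , 208.3187], dtype=float32), array([0.419 , 0.1982, 0.022 ])), (array([287.6884, 212.2436], dtype=float32), array([0.4075, 0.349 , 0.022 ]))]
base 0.65 [(array([279.4345, 160.2995], dtype=float32), array([0.5297, 0.3707, 0.022 ])), (array([369.7206, 155.841 ], dtype=float32), array([0.5443, 0.1569, 0.022 ])), (array([372.4336, 210.7811], dtype=float32), array([0.414 , 0.1493, 0.022 ])), (array([282.1476, 215.2396], dtype=float32), array([0.4003, 0.3619, 0.022 ]))]
```

View pics/c0.png

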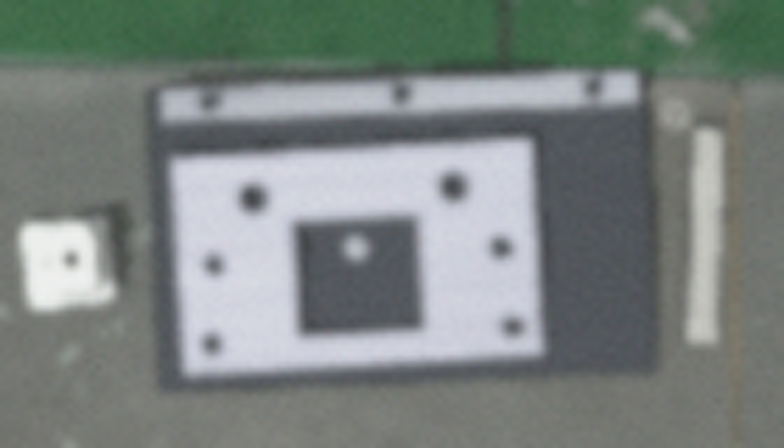

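The crop shows the rail's front top edge from (158,124) to (641,103). The base's front corners are at (163,388) and (655,370), and the holes at (253,198) and (453,186). The plate corners are (170,157), (533,138), (545,354) and (183,378). I'll fit poses to these.

```bash
cat >> h.py <<'E'
from scipy.optimize import least_squares
def fit(uv,mod,x0):
    def pr(p):
        c,s=np.cos(p[2]),np.sin(p[2])
        return np.array([P("top",[p[0]+c*m[0]-s*m[1],p[1]+s*m[0]+c*m[1],m[2]]) for m in mod])
    r=least_squares(lambda p:(pr(p)-uv).ravel(),x0); return r.x,(r.fun.reshape(-1,2))
def crop2px(U,off,sc): return (np.array(U)+.5)/sc-.5+np.array(off)
H=74.6e-3
def plate_mod(t):  # tilt t: front edge down on base top
    c,s=np.cos(t),np.sin(t)
    f=lambda x,y,z:[-.045+(x+.045)*c-z*s,y,.015+(x+.045)*s+z*c]
    T=.012
    return [f(.045,.075,T),f(.045,-.075,T),f(-.045,-.075,T),f(-.045,.075,T),f(.027,.042,T),f(.027,-.042,T),
      f(.016,.026,T),f(.016,-.026,T),f(-.032,-.026,T),f(-.032,.026,T)]
BASE_MOD=[[.0465,.1,.037],[.0465,-.1,.037],[-.065,-.107,.015],[-.065,.107,.015]]
def rel(b,p):
    c,s=np.cos(b[2]),np.sin(b[2]);d=p[:2]-b[:2]
    return np.array([c*d[0]+s*d[1],-s*d[0]+c*d[1],p[2]-b[2]])
E
python3 - <<'E'
from h import *
np.set_printoptions(precision=4,suppress=True)
k=lambda U:crop2px(U,(255,145),5.6)
b,rb=fit(k([[158,124],[641,103],[655,370],[163,388]]),BASE_MOD,[.47,.26,.07])
p,rp=fit(k([[170,157],[533,138],[545,354],[183,378],[253,198],[453,186],[294,222],[415,216],[422,327],[302,333]]),plate_mod(np.radians(6)),[.46,.28,.07])
print(b,rb);print(p,rp);print(rel(b,p)*[1e3,1e3,57.3])
c,s=np.cos(b[2]),np.sin(b[2])
print("seat",b); 
# holes needed offset in base frame
for y in(.042,-.042):
    d=rel(b,p)[2]; print((rel(b,p)[:2]+np.array([np.cos(d)*.027-np.sin(d)*y,np.sin(d)*.027+np.cos(d)*y])-[.027,y])*1e3)
E
```

```text
[0.4732 0.2583 0.0577] [[ 0.3373 -0.4004]
 [-0.1524 -0.0382]
 [ 0.9944 -0.1003]
 [-1.1715  0.5349]]
[0.4611 0.278  0.0762] [[ 0.1396  0.3414]
 [-0.3478 -0.0224]
 [-0.4872 -0.2224]
 [ 0.2271 -0.6021]
 [-0.0123 -0.0738]
 [ 0.2547 -0.0515]
 [-0.1872 -0.0483]
 [ 0.4626 -0.296 ]
 [ 0.35    0.3507]
 [-0.4034  0.626 ]]
[-10.911   20.3434   1.0589]
seat [0.4732 0.2583 0.0577]
[-11.6917  20.8351]
[-10.1395  20.8495]
```

>>> arm_command(plan=[[[-0.04,0,0,0,0,0,0],[-0.04,0,0,0,0,0,0],[-0.04,0,0,0,0,0,0],[-0.04,0,0,0,0,0,0],[-0.04,0,0,0,0,0,0],[-0.04,0,0,0,0,0,0],[-0.04,0,0,0,0,0,0],[-0.04,0,0,0,0,0,0],[-0.04,0,0,0,0,0,0],[-0.04,0,0,0,0,0,0]]])

```text
t: 1.88
tool_pos: [0.1696, -0.6011, 0.6299]
tool_rot: [2.086, 0.32, -2.087]
contact_force: [-0.1, 0.2, 0.5]
opening: 0.0001
```

```bash
python3 - <<'E'
from h import *
np.set_printoptions(precision=3,suppress=True)
for z in(0,.1,.2,.3,.4,.5):print(z,ray("top",(585,165),z),ray("top",(550,205),z),ray("scene",(425,5),z),ray("scene",(415,25),z))
o=ctrl.get_obs();print(o["q"],R.from_rotvec(o["tool_rot"]).as_matrix())
E
```

```text
0 [ 0.535 -0.38   0.   ] [ 0.435 -0.291  0.   ] [ 0.777 -1.167  0.   ] [ 0.726 -0.898  0.   ]
0.1 [ 0.522 -0.305  0.1  ] [ 0.433 -0.225  0.1  ] [ 0.667 -0.812  0.1  ] [ 0.624 -0.589  0.1  ]
0.2 [ 0.509 -0.229  0.2  ] [ 0.431 -0.16   0.2  ] [ 0.557 -0.457  0.2  ] [ 0.523 -0.281  0.2  ]
0.3 [ 0.496 -0.154  0.3  ] [ 0.429 -0.094  0.3  ] [ 0.447 -0.102  0.3  ] [0.422 0.028 0.3  ]
0.4 [ 0.483 -0.079  0.4  ] [ 0.427 -0.029  0.4  ] [0.337 0.252 0.4  ] [0.321 0.337 0.4  ]
0.5 [ 0.47  -0.004  0.5  ] [0.425 0.036 0.5  ] [0.227 0.607 0.5  ] [0.219 0.646 0.5  ]
[-1.415  0.15   0.849  0.     2.172 -0.119] [[-0.004  0.271 -0.962]
 [ 0.029 -0.962 -0.271]
 [-1.    -0.029 -0.004]]
```

>>> arm_command(plan=[[[0,-0.025,-0.031,0,0,0,0],[0,-0.025,-0.031,0,0,0,0],[0,-0.025,-0.031,0,0,0,0],[0,-0.025,-0.031,0,0,0,0],[0,-0.025,-0.031,0,0,0,0],[0,-0.025,-0.031,0,0,0,0],[0,-0.025,-0.031,0,0,0,0],[0,-0.025,-0.031,0,0,0,0],[0,-0.025,-0.031,0,0,0,0],[0,-0.025,-0.031,0,0,0,0],[0,-0.025,-0.031,0,0,0,0],[0,-0.025,-0.031,0,0,0,0],[0,-0.038,-0.0114,0,0,0,0],[0,-0.038,-0.0114,0,0,0,0],[0,-0.038,-0.0114,0,0,0,0],[0,-0.038,-0.0114,0,0,0,0],[0,-0.038,-0.0114,0,0,0,0]]])

```text
t: 3.3
tool_pos: [0.464, 0.0, 0.6447]
tool_rot: [2.088, 0.281, -2.087]
contact_force: [1.0, 0.4, 0.1]
opening: 0.0003
```

```bash
cat >> h.py <<'E'
def todo(xy,z,yaw):
    "tool-frame shift and turn (deg) to reach world xy,z with tool down, tool z = -base x"
    o=ctrl.get_obs();M=R.from_rotvec(o["tool_rot"]).as_matrix();c,s=np.cos(yaw),np.sin(yaw)
    G=np.array([[0,s,-c],[0,-c,-s],[-1,0,0]])
    np.set_printoptions(precision=4,suppress=True)
    print("t",o["t"],"pos",o["tool_pos"],"F",o["contact_force"],"shift",M.T@(np.array([*xy,z])-o["tool_pos"]),"turn",np.degrees(R.from_matrix(M.T@G).as_rotvec()),"q",o["q"])
E
python3 -c "
from h import *
todo((.459,.277),.3,.0577)"
```

```text
t 3.3 pos [0.464  0.     0.6447] F [0.9745 0.3902 0.0885] shift [ 0.3473 -0.2659 -0.0654] turn [11.528  -0.0594  0.5253] q [-0.166  -0.2286  1.1895  0.011   2.1826  1.1522]
```

>>> arm_command(plan=[[[0,-0.038,-0.0093,0,0,0,0],[0,-0.038,-0.0093,0,0,0,0],[0,-0.038,-0.0093,0,0,0,0],[0,-0.038,-0.0093,0,0,0,0],[0,-0.038,-0.0093,0,0,0,0],[0,-0.038,-0.0093,0,0,0,0],[0,-0.038,-0.0093,0,0,0,0],[0.035,0,0,2,0,0,0],[0.035,0,0,2,0,0,0],[0.035,0,0,2,0,0,0],[0.035,0,0,2,0,0,0],[0.035,0,0,2,0,0,0],[0.035,0,0,1.5,0,0,0],[0.035,0,0,0,0,0,0],[0.035,0,0,0,0,0,0],[0.035,0,0,0,0,0,0],[0,0,0,0,0,0,0],[0,0,0,0,0,0,0]]])

```text
t: 4.8
tool_pos: [0.4539, 0.3028, 0.3205]
tool_rot: [2.204, 0.086, -2.186]
contact_force: [-0.2, 0.5, 1.6]
opening: -0.0
```

```bash
python3 -c "
from h import *
p=np.array([.4611,.278]);c,s=np.cos(.0762),np.sin(.0762)
w=p+[c*-.008,s*-.008];print(w)
todo(w,.06,.0577)"
```

```text
[0.45312321 0.27739099]
t 4.8 pos [0.4539 0.3028 0.3205] F [-0.2215  0.4782  1.6007] shift [0.2601 0.0287 0.0047] turn [ 0.4388 -0.4914  0.751 ] q [ 0.4473 -0.1842  1.6922  0.0089  1.6207  1.9533]
```

>>> arm_command(plan=[[[0.035,0.0072,0.0012,0.4,-0.5,0.75,0],[0.035,0.0072,0.0012,0,0,0,0],[0.035,0.0072,0.0012,0,0,0,0],[0.035,0.0072,0.0012,0,0,0,0],[0.035,0,0,0,0,0,0],[0.035,0,0,0,0,0,0],[0.03,0,0,0,0,0,0],[0,0,0,0,0,0,0],[0,0,0,0,0,0,0]]])

```text
t: 5.55
tool_pos: [0.4733, 0.2827, 0.1055]
tool_rot: [2.249, 0.084, -2.151]
contact_force: [0.8, -0.4, 1.9]
opening: -0.0003
```

```bash
python3 -c "
from h import *
todo((.4531,.2774),.019,.0577)
im=snap('scene','s1');cv2.imwrite('pics/s1c.png',cv2.resize(im[140:280,240:440,::-1],None,fx=4,fy=4,interpolation=cv2.INTER_CUBIC))"
```

```text
t 5.55 pos [0.4733 0.2827 0.1055] F [ 0.7988 -0.3689  1.8941] shift [0.0854 0.0055 0.0244] turn [ 0.0236 -2.5857  0.9533] q [ 0.4032 -0.0415  1.9263  0.0004  1.2087  1.9157]
```

View pics/s1c.png

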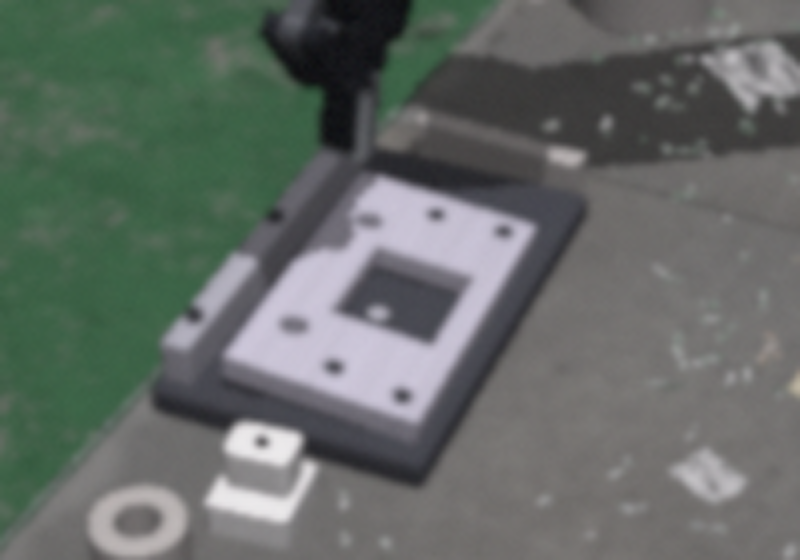

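The gripper hangs shut above the plate, and its tip shows at crop (345,150), so the plate is undisturbed. Next I'll straighten the tool and go down into the window in slower steps.

>>> arm_command(plan=[[[0.01,0.0055,0.024,0,-2.6,0.95,0],[0.01,0,0,0,0,0,0],[0.01,0,0,0,0,0,0],[0,0,0,0,0,0,0],[0,0,0,0,0,0,0]]])

```text
t: 6.02
tool_pos: [0.4609, 0.2807, 0.0889]
tool_rot: [2.223, 0.075, -2.17]
contact_force: [0.1, -0.9, -0.4]
opening: 0.0002
```

```bash
python3 -c "
from h import *
todo((.4531,.2774),.019,.0577)"
```

```text
t 6.0167 pos [0.4609 0.2807 0.0889] F [ 0.1201 -0.9225 -0.3993] shift [0.0696 0.0035 0.0097] turn [ 0.0422 -1.3945  0.5102] q [ 0.4092 -0.0342  1.9491 -0.      1.2007  1.9215]
```

>>> arm_command(plan=[[[0.01,0.004,0.01,0,-1.4,0.5,0],[0.01,0.002,0.006,0,-1,0.3,0],[0.01,0,0.002,0,0,0,0],[0.01,0,0,0,0,0,0],[0,0,0,0,0,0,0],[0,0,0,0,0,0,0]]])

```text
t: 6.52
tool_pos: [0.4431, 0.2735, 0.0463]
tool_rot: [2.169, 0.057, -2.209]
contact_force: [0.9, 0.2, 0.2]
opening: 0.0002
```

```bash
python3 -c "
from h import *
todo((.4531,.2774),.019,.0577)"
```

```text
t 6.5167 pos [0.4431 0.2735 0.0463] F [0.8507 0.1617 0.2375] shift [ 0.0271 -0.0035 -0.0107] turn [ 0.0338  1.0622 -0.3065] q [0.4093 0.0106 1.9852 0.0015 1.165  1.9212]
```

>>> arm_command(plan=[[[0,-0.0035,-0.0105,0,1,-0.3,0],[0,0,0,0,0,0,0],[0,0,0,0,0,0,0]]])

```text
t: 6.77
tool_pos: [0.4541, 0.2778, 0.0453]
tool_rot: [2.191, 0.064, -2.192]
contact_force: [-0.0, 0.4, 0.0]
opening: -0.0002
```

```bash
python3 -c "
from h import *
todo((.4531,.2774),.019,.0577)"
```

```text
t 6.7667 pos [0.4541 0.2778 0.0453] F [-0.0076  0.396   0.0241] shift [0.0263 0.0004 0.001 ] turn [ 0.0327  0.0215 -0.0013] q [0.4092 0.0271 1.9703 0.0001 1.1445 1.9217]
```

>>> arm_command(plan=[[[0.008,0,0.001,0,0,0,0],[0,0,0,0,0,0,0],[0.008,0,0,0,0,0,0],[0,0,0,0,0,0,0],[0.008,0,0,0,0,0,0],[0,0,0,0,0,0,0],[0,0,0,0,0,0,0]]])

```text
t: 7.35
tool_pos: [0.4541, 0.2783, 0.0199]
tool_rot: [2.194, 0.065, -2.19]
contact_force: [-0.3, -0.5, 0.0]
opening: 0.0001
```

```bash
python3 -c "
from h import *
todo((.4531,.2774),.019,.0577)"
```

```text
t 7.35 pos [0.4541 0.2783 0.0199] F [-0.3412 -0.4581  0.0079] shift [0.0009 0.0008 0.001 ] turn [ 0.0314 -0.1105  0.0513] q [0.41   0.0663 1.9797 0.0002 1.0935 1.9224]
```

>>> arm_command(plan=[[[0,0,-0.004,0,0,0,0],[0,0,-0.004,0,0,0,0],[0,0,-0.003,0,0,0,0],[0,0,-0.003,0,0,0,0],[0,0,-0.003,0,0,0,0],[0,0,-0.002,0,0,0,0],[0,0,0,0,0,0,0]]])

```text
t: 7.93
tool_pos: [0.4741, 0.2795, 0.02]
tool_rot: [2.191, 0.064, -2.194]
contact_force: [-1.7, 0.5, -0.1]
opening: -0.0001
```

```bash
cat >> h.py <<'E'
B=np.array([.4732,.2583,.0577])
def st():
    o=ctrl.get_obs();c,s=np.cos(B[2]),np.sin(B[2]);A=np.array([[c,s],[-s,c]])
    np.set_printoptions(precision=2,suppress=True)
    print("t",o["t"],"tcp in base mm",A@(o["tool_pos"][:2]-B[:2])*1e3,"z",o["tool_pos"][2]*1e3,"F base",A@o["contact_force"][:2],o["contact_force"][2])
E
python3 -c "
from h import *
st();todo((.46,.2774),.019,.0577)"
```

```text
t 7.9333 tcp in base mm [ 2.12 21.1 ] z 19.968661466087912 F base [-1.69  0.58] -0.054594536447592545
t 7.9333 pos [0.4741 0.2795 0.02  ] F [-1.722   0.4795 -0.0546] shift [0.001  0.0013 0.0142] turn [0.0211 0.0751 0.0351] q [0.3969 0.1076 1.935  0.0011 1.1    1.9091]
```

>>> arm_command(plan=[[[0,0,-0.002,0,0,0,0],[0,0,-0.002,0,0,0,0],[0,0,0,0,0,0,0]]])

```text
t: 8.18
tool_pos: [0.476, 0.2795, 0.0196]
tool_rot: [2.183, 0.063, -2.201]
contact_force: [-0.9, 0.1, 0.9]
opening: -0.0001
```

```bash
python3 -c "
from h import *
st()
im=snap('top','t2');cv2.imwrite('pics/c2.png',cv2.resize(im[145:225,255:395,::-1],None,fx=5.6,fy=5.6,interpolation=cv2.INTER_CUBIC))
for n in('hole_left','hole_right','plate'): print(n,[(W('top',r['at']),r['conf']) for r in mark_of('top',n)[:1]])"
```

```text
t 8.1833 tcp in base mm [ 4.01 21.02] z 19.618740870554117 F base [-0.9   0.19] 0.8642353351578793
hole_left []
hole_right []
plate [(array([0.47, 0.28, 0.02]), 0.56)]
```

View pics/c2.png

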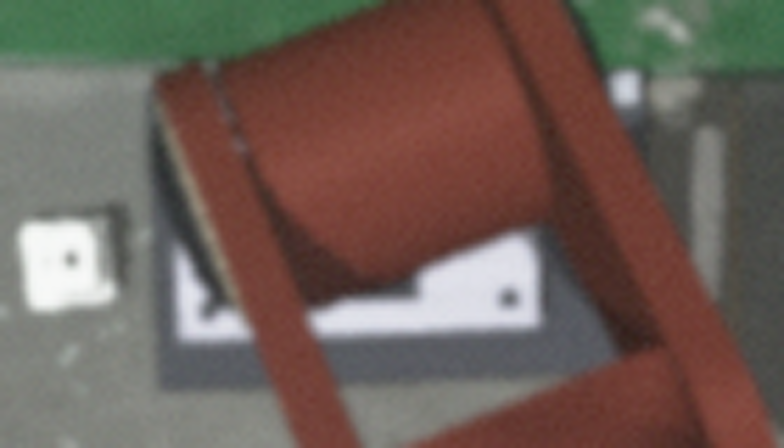

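The arm covers part of the plate. The front edge has moved from (183,378)–(545,354) to (180,341)–(541,326), about 13 mm toward the rail, and is nearly parallel to the base edge. I'll feel for the rail by force.

>>> arm_command(plan=[[[0,0,-0.002,0,0,0,0],[0,0,-0.002,0,0,0,0],[0,0,0,0,0,0,0]]])

```text
t: 8.63
tool_pos: [0.4758, 0.2795, 0.0191]
tool_rot: [2.17, 0.062, -2.212]
contact_force: [-0.6, 1.1, 0.1]
opening: -0.0004
```

```bash
python3 -c "
from h import *
st();todo((.476,.2774),.02,.0577)"
```

```text
t 8.6333 tcp in base mm [ 3.83 21.04] z 19.08297196473481 F base [-0.54  1.15] 0.0664546970355776
t 8.6333 pos [0.4758 0.2795 0.0191] F [-0.6101  1.1205  0.0665] shift [-0.0009  0.0021 -0.0001] turn [ 0.0213  1.0758 -0.0674] q [0.3937 0.1225 1.9206 0.0056 1.1166 1.9039]
```

>>> arm_command(plan=[[[0,0,0.001,0,1.1,0,0],[0,0,0,0,0,0,0],[0,0.003,0,0,0,0,0],[0,0.003,0,0,0,0,0],[0,0.003,0,0,0,0,0],[0,0,0,0,0,0,0]]])

```text
t: 9.13
tool_pos: [0.4767, 0.2701, 0.0192]
tool_rot: [2.2, 0.064, -2.184]
contact_force: [-1.4, 0.1, -0.5]
opening: 0.0
```

```bash
python3 -c "
from h import *
st();todo((.476,.2774),.02,.0577)"
```

```text
t 9.1333 tcp in base mm [ 4.2 11.6] z 19.199169024866638 F base [-1.4   0.22] -0.5443877049848616
t 9.1333 pos [0.4767 0.2701 0.0192] F [-1.4056  0.1378 -0.5444] shift [-0.0008 -0.0073  0.0003] turn [ 0.0423 -0.4027  0.0091] q [ 0.3808  0.0991  1.9459 -0.0023  1.0899  1.8942]
```

>>> arm_command(plan=[[[0,0.002,-0.0003,0,-0.4,0,0],[0,0.002,-0.0003,0,0,0,0],[0,0.002,-0.0003,0,0,0,0],[0,0.002,-0.0003,0,0,0,0],[0,0.002,-0.0003,0,0,0,0],[0,0.002,-0.0003,0,0,0,0]]])

```text
t: 9.63
tool_pos: [0.4773, 0.259, 0.019]
tool_rot: [2.188, 0.068, -2.201]
contact_force: [-4.1, 3.4, 1.7]
opening: 0.0001
```

```bash
python3 -c "
from h import *
st();todo((.476,.2774),.02,.0577)
im=snap('scene','s3');cv2.imwrite('pics/s3c.png',cv2.resize(im[140:280,240:440,::-1],None,fx=4,fy=4,interpolation=cv2.INTER_CUBIC))"
```

```text
t 9.6333 tcp in base mm [4.1 0.5] z 18.955706989000323 F base [-3.87  3.61] 1.7343036175497961
t 9.6333 pos [0.4773 0.259  0.019 ] F [-4.075   3.3769  1.7343] shift [-0.001  -0.0184  0.0002] turn [-0.0251  0.3474  0.2762] q [0.3569 0.0947 1.9512 0.0072 1.1002 1.8671]
```

View pics/s3c.png

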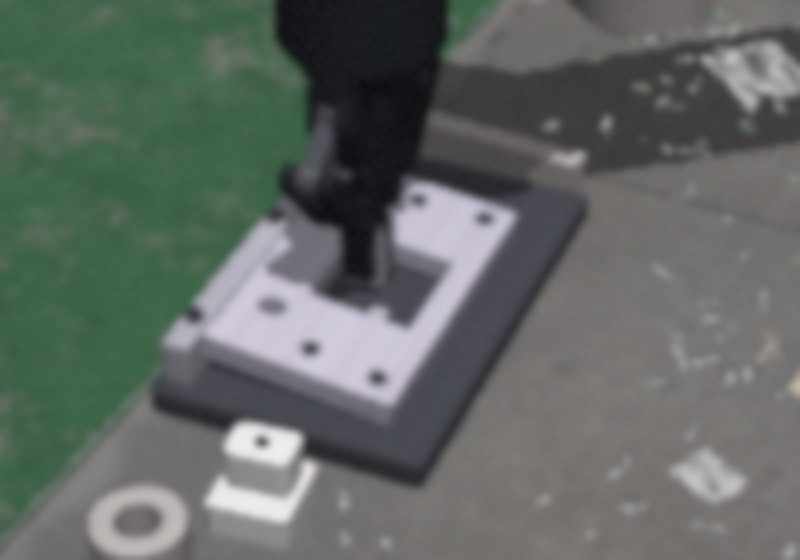

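The plate is now against the rail but still tilted, with the finger in the window's far-right corner. Its left-front lower corner is at crop (390,420).

>>> arm_command(plan=[[[0,0.0015,-0.0002,0,0.3,0.2,0],[0,0.0015,-0.0002,0,0,0,0],[0,0.0015,-0.0002,0,0,0,0],[0,0.0015,-0.0002,0,0,0,0]]])

```text
t: 10.02
tool_pos: [0.4777, 0.2532, 0.0189]
tool_rot: [2.191, 0.065, -2.196]
contact_force: [-3.9, 4.1, 0.8]
opening: 0.0001
```

```bash
python3 -c "
from h import *
st();todo((.476,.2774),.02,.0577)
w=ray('scene',crop2px((390,420),(240,140),4),.015);print(rel(B,np.array([w[0],w[1],B[2]]))*1e3)
w=ray('scene',crop2px((418,482),(240,140),4),.0);print('base corner',rel(B,np.array([w[0],w[1],B[2]]))*1e3)
"
```

```text
t 10.0167 tcp in base mm [ 4.18 -5.36] z 18.91307675050383 F base [-3.69  4.34] 0.7719904349327922
t 10.0167 pos [0.4777 0.2532 0.0189] F [-3.9315  4.1181  0.772 ] shift [-0.001  -0.0243  0.0003] turn [-0.0282  0.1361  0.1412] q [0.3481 0.0879 1.9585 0.0034 1.0968 1.8601]
[-41.8618  83.1064   0.    ]
base corner [-61.5265  99.0588   0.    ]
```

>>> arm_command(plan=[[[0,0.0015,-0.0002,0,0,0.1,0],[0,0.0015,-0.0002,0,0,0,0],[0,0.001,-0.0002,0,0,0,0]]])

```text
t: 10.27
tool_pos: [0.4779, 0.2488, 0.0185]
tool_rot: [2.188, 0.063, -2.197]
contact_force: [-2.3, 0.9, -1.8]
opening: -0.0002
```

```bash
python3 -c "
from h import *
st()
im=snap('scene','s4');cv2.imwrite('pics/s4c.png',cv2.resize(im[140:280,240:440,::-1],None,fx=4,fy=4,interpolation=cv2.INTER_CUBIC))"
```

```text
t 10.2667 tcp in base mm [ 4.15 -9.76] z 18.511778924876378 F base [-2.19  1.08] -1.7905371000558943
```

View pics/s4c.png

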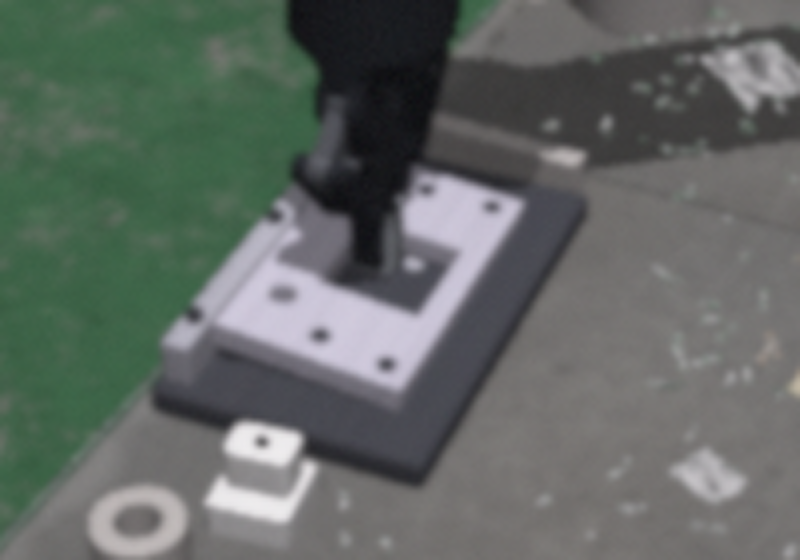

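The plate still looks tilted: there is shadow under its left-far corner at (230,355). The front-left corner is now at (403,405). I'll keep sliding in 1 mm rows.

>>> arm_command(plan=[[[0,0.001,-0.0002,0,0,0,0],[0,0.001,-0.0002,0,0,0,0]]])

```text
t: 10.48
tool_pos: [0.4782, 0.2458, 0.0177]
tool_rot: [2.187, 0.062, -2.197]
contact_force: [-2.1, 0.9, -1.2]
opening: 0.0002
```

```bash
python3 -c "
from h import *
st();todo((.476,.2774),.02,.0577)
for q in((403,405),(390,420)):
  w=ray('scene',crop2px(q,(240,140),4),.015);print(rel(B,np.array([w[0],w[1],B[2]]))*1e3)
for q in((418,468),(586,198)):
  w=ray('scene',crop2px(q,(240,140),4),.015);print('base corner',rel(B,np.array([w[0],w[1],B[2]]))*1e3)
for n in('hole_left','hole_right','window','plate','base'): print(n,[(W('scene',r['at']),r['conf']) for r in mark_of('scene',n)[:1]])
"
```

```text
t 10.4833 tcp in base mm [  4.27 -12.82] z 17.687140657701708 F base [-2.04  0.99] -1.1790446463033497
t 10.4833 pos [0.4782 0.2458 0.0177] F [-2.0903  0.8688 -1.179 ] shift [-0.0023 -0.0317  0.0004] turn [-0.022   0.2621 -0.056 ] q [0.3361 0.0854 1.9636 0.0004 1.0972 1.8494]
[-43.1743  72.053    0.    ]
[-41.8618  83.1064   0.    ]
base corner [-64.4348 105.9024   0.    ]
base corner [ -65.6864 -104.4623    0.    ]
hole_left [(array([0.4979, 0.3033, 0.0238]), 0.87)]
hole_right [(array([0.5041, 0.2181, 0.0226]), 0.73)]
window [(array([0.4707, 0.2601, 0.0248]), 0.98)]
plate [(array([0.4717, 0.2612, 0.0192]), 0.72)]
base [(array([ 0.4728,  0.2595, -0.001 ]), 0.98)]
```

```bash
python3 -c "
from h import *
im=snap('scene','s5');cv2.imwrite('pics/s5c.png',cv2.resize(im[180:265,275:390,::-1],None,fx=6.9,fy=6.9,interpolation=cv2.INTER_CUBIC))
for n in('hole_left','hole_right','window','plate','base'): print(n,[(rel(B,np.array([*W('scene',r['at'])[:2],B[2]]))*1e3,r['conf']) for r in mark_of('scene',n)[:1]])"
```

```text
hole_left [(array([28.10513151, 40.10798159,  0.        ]), 0.91)]
hole_right [(array([ 29.69787997, -46.05919274,   0.        ]), 0.71)]
window [(array([-1.47733274, -1.93912173,  0.        ]), 0.64)]
plate [(array([-0.86805475, -0.01992079,  0.        ]), 0.79)]
base [(array([0.99330323, 1.00835454, 0.        ]), 0.65)]
```

View pics/s5c.png

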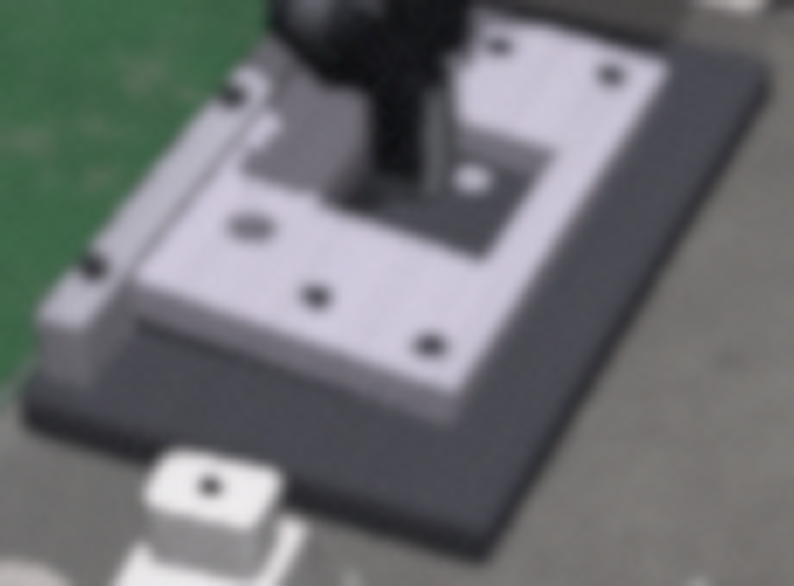

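The finger is at (420,180). The plate's top corners are at (135,278), (455,392) and (668,68), and the left hole is at (252,226). I'll fit the plate and base poses with tilt left free.

```bash
cat > f.py <<'E'
from h import *
def pose3(p,m):
    x,y,a,t=p;c,s=np.cos(t),np.sin(t)
    X=-.045+(m[0]+.045)*c-m[2]*s;Z=.015+(m[0]+.045)*s+m[2]*c
    return [x+np.cos(a)*X-np.sin(a)*m[1],y+np.sin(a)*X+np.cos(a)*m[1],Z]
def fit3(uv,mod,free_t=True,x0=(.473,.258,.058,.03)):
    g=lambda p:np.array([P("scene",pose3(p if free_t else [*p[:3],0],m)) for m in mod])
    r=least_squares(lambda p:(g(p)-uv).ravel(),x0 if free_t else x0[:3]);return r.x,r.fun.reshape(-1,2)
T=.012
PM=dict(FL=(.045,.075,T),NL=(-.045,.075,T),NR=(-.045,-.075,T),WNL=(-.032,.026,T),WNR=(-.032,-.026,T),HL=(.027,.042,T),NLb=(-.045,.075,0),FLb=(.045,.075,0))
BM=dict(NL=(-.065,.107,0),NR=(-.065,-.107,0),RL=(.0465,.1,.022))
def run(off,sc,pp,bb):
    np.set_printoptions(precision=4,suppress=True)
    k=lambda d:crop2px(list(d.values()),off,sc)
    b,rb=fit3(k(bb),[BM[i] for i in bb],False);p,rp=fit3(k(pp),[PM[i] for i in pp])
    print("base",b,"\n",rb);print("plate",p,"\n",rp);print("rel",rel(b,p[:3])*[1e3,1e3,57.3],"tilt",p[3]*57.3,"rel to B",rel(B,p[:3])*[1e3,1e3,57.3])
E
python3 - <<'E'
from f import *
run((275,180),6.9,dict(FL=(135,278),NL=(457,392),NR=(668,68),WNL=(484,260),WNR=(555,155),HL=(252,226),NLb=(450,425),FLb=(138,325)),dict(NL=(487,530),NR=(768,72),RL=(78,325)))
E
```

```text
base [0.473  0.2576 0.0565] 
 [[-0.7873  0.538 ]
 [ 0.598  -1.7679]
 [ 0.2912  0.7742]]
plate [0.4747 0.2567 0.0567 0.0689] 
 [[-0.323   0.6828]
 [-0.124  -0.1474]
 [-0.0803 -0.1047]
 [ 0.0883  0.2129]
 [ 0.6125 -0.6237]
 [ 0.1086  0.5566]
 [ 0.49    0.2271]
 [-0.7583 -0.9976]]
rel [ 1.582  -1.0144  0.0127] tilt 3.9490742807965744 rel to B [ 1.3713 -1.6886 -0.0572]
```

The plate is against the rail, square, and within about 1.5 mm in y. Its tilt has dropped to about 4° and it is pulling down on the finger, so I'll release the contact and let it drop.

>>> arm_command(plan=[[[-0.001,-0.002,0.002,0,0.3,0,0],[0,-0.002,0.003,0,0,0,0],[0,0,0,0,0,0,0],[0,0,0,0,0,0,0]]])

```text
t: 11.37
tool_pos: [0.4765, 0.2517, 0.0219]
tool_rot: [2.206, 0.066, -2.182]
contact_force: [0.6, 0.3, 0.4]
opening: -0.0001
```

```bash
python3 -c "
from h import *
st();todo((.476,.2774),.02,.0577)
im=snap('scene','s6');cv2.imwrite('pics/s6c.png',cv2.resize(im[180:265,275:390,::-1],None,fx=6.9,fy=6.9,interpolation=cv2.INTER_CUBIC))"
```

```text
t 11.3667 tcp in base mm [ 2.87 -6.76] z 21.872628712613327 F base [0.66 0.27] 0.3614556725609503
t 11.3667 pos [0.4765 0.2517 0.0219] F [0.6474 0.3126 0.3615] shift [ 0.0019 -0.0257 -0.001 ] turn [-0.0214 -0.6277  0.1423] q [ 0.3483  0.0716  1.97   -0.0009  1.0888  1.8622]
```

View pics/s6c.png

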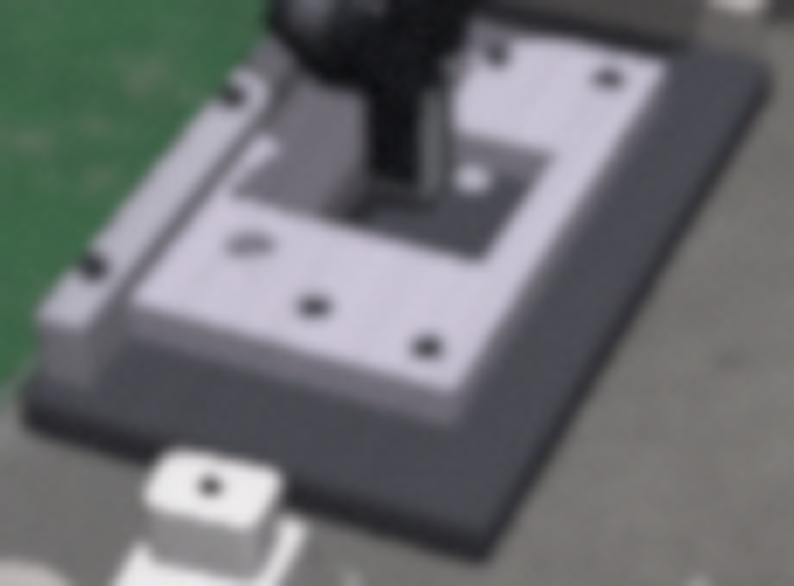

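The plate has dropped. The far-left top corner is now at (133,300), the shadow gap is gone, and the pin shows inside the left hole at (250,243). I'll move the finger to the middle of the window and lift straight up.

>>> arm_command(plan=[[[0,-0.002,0.003,0,-0.6,0,0],[0,-0.002,0.003,0,0,0,0],[0,0,0,0,0,0,0],[-0.006,0,0,0,0,0,0],[-0.01,0,0,0,0,0,0],[-0.01,0,0,0,0,0,0],[-0.02,0,0,0,0,0,0],[-0.03,0,0,0,0,0,0],[-0.03,0,0,0,0,0,0],[-0.03,0,0,0,0,0,0],[-0.03,0,0,0,0,0,0],[-0.03,0,0,0,0,0,0],[-0.03,0,0,0,0,0,0],[0,0,0,0,0,0,0]]])

```text
t: 12.58
tool_pos: [0.4689, 0.2545, 0.2681]
tool_rot: [2.2, 0.067, -2.189]
contact_force: [0.3, -0.1, 0.9]
opening: -0.0002
```

```bash
python3 - <<'E'
from f import *
st()
run((275,180),6.9,dict(FL=(133,300),NL=(457,392),NR=(668,68),WNL=(484,260),WNR=(553,155),HL=(250,243),NLb=(452,425)),dict(NL=(487,530),NR=(768,72),RL=(78,325)))
im=snap('scene','s7');cv2.imwrite('pics/s7c.png',cv2.resize(im[180:265,275:390,::-1],None,fx=6.9,fy=6.9,interpolation=cv2.INTER_CUBIC))
for c in("scene",):
  for n in("insert","parallel","bush","plate"): print(n,[(W(c,r["at"]),round(r["conf"],2)) for r in mark_of(c,n)[:1]])
E
```

```text
t 12.5833 tcp in base mm [-4.54 -3.52] z 268.1103620026204 F base [ 0.29 -0.09] 0.8978005411101224
base [0.473  0.2576 0.0565] 
 [[-0.7873  0.538 ]
 [ 0.598  -1.7679]
 [ 0.2912  0.7742]]
plate [0.4744 0.2567 0.0572 0.0054] 
 [[-0.1965 -0.0818]
 [-0.3825 -0.2273]
 [-0.3506 -0.1776]
 [-0.1887  0.4946]
 [ 0.6162 -0.3459]
 [ 0.1594  0.    ]
 [ 0.3502  0.2739]]
rel [ 1.3343 -0.9808  0.0419] tilt 0.30987978314924935 rel to B [ 1.1236 -1.6547 -0.028 ]
insert [(array([ 0.455 ,  0.3975, -0.0007]), 0.61)]
parallel [(array([ 0.4699,  0.1295, -0.0031]), 0.72)]
bush [(array([0.4488, 0.4963, 0.0009]), 0.84)]
plate [(array([0.4693, 0.2575, 0.019 ]), 0.89)]
```

View pics/s7c.png

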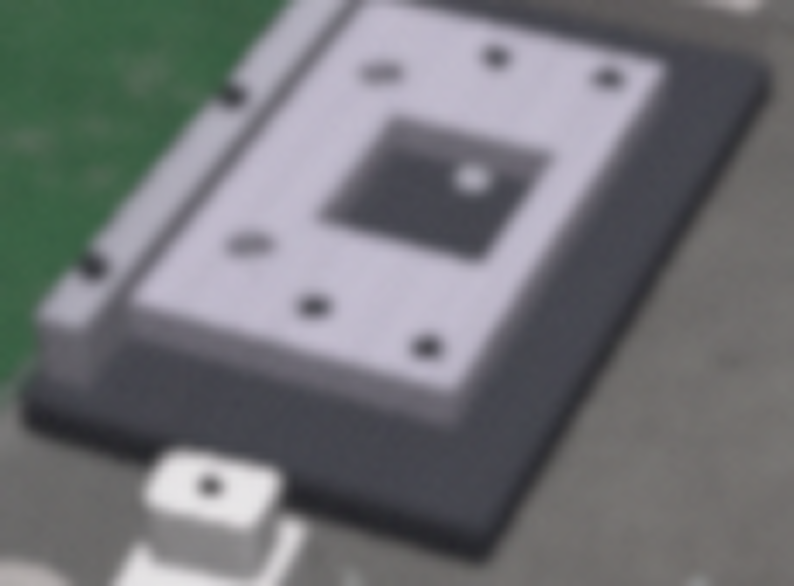

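Both holes show pins, at (250,243) and (380,72), and the robot is clear. Before handing in, I'll check the right hole's height against the flat pose.

```bash
python3 - <<'E'
from f import *
for dz in(0,.008):
  for m in((.027,-.042,T+dz),(.016,-.026,T+dz),(.027,.042,T+dz),(.016,.026,T+dz)):
    print(dz,(P("scene",pose3([.4744,.2567,.0572,0.0],m))-[275,180]+.5)*6.9-.5)
E
```

```text
0 [382.36419967  72.27070724]
0 [395.02625312 112.34225013]
0 [251.01414557 244.09649689]
0 [314.9697429  219.45572701]
0.008 [381.8339735   48.86642762]
0.008 [394.5506125   88.75316103]
0.008 [249.75654173 219.97938417]
0.008 [314.05669436 195.42534968]
```

The flat pose predicts the right hole at (382,72), against (380,72) observed, and the left at (251,244), against (250,243). Both sides are fully down.

```bash
python3 -c "
from station import *
print(finish_job())"
```

```text
the job is handed in; nothing more can be done
None
```

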